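Change over the card stands on the relief desk

ROBOT

A 6-joint arm with a two-finger parallel gripper is mounted at the origin on the work surface. World frame = base frame: x ahead of the robot, y to its left, z up, the work surface at z = 0. Lengths are in mm, angles in rad, forces in N, time in s.
With the tool pointing down it reaches from about 400 to 925 mm from the base axis. Payload 12.5 kg.
Tool frame: the origin (TCP) lies midway between the tips of the shut fingers; the grasp point (between the pads) lies 19 mm behind it (env.tcp_to_grasp is the distance from the TCP to the grasp point, in mm); z points along the fingers, y is the line along which they close (so a half turn about z gives the same grasp; the last joint's range is limited). The gripper opens to 95 mm and grips with 3 to 60 N. Pads are 20 mm wide; open, the fingers measure 119 mm over their backs; the gripper's body (75 mm by 180 mm) begins 59 mm behind the grasp point.
Start: joints at [-1.273, 0.491, 1.559, -0, 1.092, -0.106], TCP at [245.596, -574.743, 214.661] pointing down, gripper open.
Joint ranges: [-3.1, 3.1], [-0.84, 2.19], [0.05, 2.79], [-1.13, 4.28], [0.06, 2.93], [-2.69, 2.69]. Speed limits (rad/s): [2.22, 2.22, 2.79, 3.14, 3.14, 3.14].

INTERFACE

Orientations are given as [roll, pitch, yaw] about the fixed x, y, z axes, in that order (R = Rz(yaw) Ry(pitch) Rx(roll)).
In Python, from cell import env gives the robot as it stands. The module is installed in compiled form; this text tells all that it offers.
- The arm moves only by the tool step_arm, never from a script. Its argument "plan" is a list that holds one entry, the list of rows, each a list of 5 numbers: the shift along the tool's x, y, z in mm, then the turn about the tool's z in degrees, then the opening, from -1 (shut) to 1 (fully open). A call has 1 to 8 rows; each row is the pose to reach, as a shift and turn from the pose commanded when the call began, along the tool's axes at that moment; what a row does not reach only later rows make up. A row lasts 1/12 s, in which the tool goes at most 41.7 mm and 7.16 degrees, less where a joint would pass 70% of its speed; a pose out of reach is approached as far as the arm can. A call with a gripper value outside its range is refused whole. The fingers move at their own pace and stop on an object; the grip force is fixed at half the most. Time passes only in rows, so rows that repeat a pose let the fingers close. It gives the time, the measured TCP pose, the force, the opening and the grip force at its end, in the units of the state.
- env.state(): the state, without advancing time (a new reading comes with each control period).
- env.read_camera(name): name is "scene" or "top"; returns the picture (480x640x3 uint8, blue, green, red); there is no depth.
- env.get_calibration(name): a dict with "K" (3x3 intrinsics, pixels), "D" ([k1, k2, p1, p2, k3] as OpenCV has them; the pictures are not rectified), "extrinsics" (4x4, takes a point from world to camera coordinates). Camera axes: x right, y up, looking along -z (the intrinsics and any distortion apply to the point x, -y, -z); pixel columns grow to the right and rows downward; lengths in mm; the calibration is good to about 2 mm. A picture is of the moment at which its call begins. get_calibration takes no time and is no camera call.
- env.job_done(): hands the job in; it is judged then, once.
The state is a dict: "t": time; "joints": joint angles; "qvel": joint speeds; "tau": joint torques, N m; "eef_pos": TCP position; "tcp_rot": TCP orientation; "ft_force": force on the tool from outside, world axes, zero at the start; "moment": the same for the moment, N m; "opening": opening from 0.0 (shut) to 1.0 (fully open); "grip_force": force on a finger pad.
Only numpy, scipy, OpenCV 4.12 (cv2) and the standard library are available. Lean on these libraries where they do the work, as an engineer would, in place of code of your own. Each camera call takes 0.05 s, during which the arm holds its last target. There are 200 camera calls.

TASK

The desk is changing over from registration to handing out supplies: fold the blue card stand flat, and snap the red card stand fully open so that its board stands up by itself. Leave the white stand folded.

Things in the scene. Friction and masses are not known exactly. Their poses are not given: they have to be found in the camera images.
- red (a joint): Hinge of the red folding card stand (starts folded). 0 = folded flat, 1.95 rad = fully open, the red board (108 mm wide, 7 thick) leaning 22 degrees past upright. A spring tips over near 1.2 rad: below, the board snaps shut by itself; above, it snaps open; 1.5 to 3 N at the tab overcomes it. Hinge 32 mm above the desk. Foot 150 x 146 mm, fixed to the desk.
- red_tab (a point): Grip point mid-way in the red stand's yellow pull tab (20 mm wide, 12 thick), which sticks out 45 mm from the board's free edge; point 30 mm from that edge, 32 mm above bare desk when folded. y axis: level, across the width, parallel to the hinge; x: along the board to the hinge line, 135 mm away; z: up when folded. Opening carries the tab in a circle up and over the hinge.
- blue (a joint): Hinge of the blue folding card stand (starts open). 0 = folded flat, 1.95 rad = fully open, the blue board (108 mm wide, 7 thick) leaning 22 degrees past upright. A spring tips over near 1.2 rad: below, the board snaps shut by itself; above, it snaps open; 1.5 to 3 N at the tab overcomes it. Hinge 32 mm above the desk. Foot 150 x 146 mm, fixed to the desk.
- blue_tab (a point): Grip point mid-way in the blue stand's yellow pull tab (20 mm wide, 12 thick), which sticks out 45 mm from the board's free edge; point 30 mm from that edge, 32 mm above bare desk when folded. y axis: level, across the width, parallel to the hinge; x: along the board to the hinge line, 135 mm away; z: up when folded. Opening carries the tab in a circle up and over the hinge.
- white (a joint): Hinge of the white folding card stand (starts folded, stays so; same build, also with a yellow tab). 0 = folded flat, 1.95 rad = fully open, the white board (108 mm wide, 7 thick) leaning 22 degrees past upright. A spring tips over near 1.2 rad: below, the board snaps shut by itself; above, it snaps open; 1.5 to 3 N at the tab overcomes it. Hinge 32 mm above the desk. Foot 150 x 146 mm, fixed to the desk.

How it is judged (in metres and radians):
At the end, for the whole second after the job is handed in: The red stand is open (hinge above 1.75 rad) and at rest, the blue stand is folded flat (hinge below 0.2 rad) and at rest, and the white stand is still folded (below 0.2 rad) (value of joint red above 1.75 rad and value of joint each of blue, white below 0.2 rad and velocity of joint red between -0.1 and 0.1 rad/s and velocity of joint blue between -0.1 and 0.1 rad/s); the robot touches nothing.
It fails at once if the white stand is raised (hinge above 0.5 rad) (value of joint white above 0.5 rad).
It also fails if it takes over 58 s, if anything falls off the work surface, if the arm or the gripper's body presses on something with over 40 N, if the wrist force passes 120 N, or if a joint passes its speed limit or range.

## Working session

There is one attempt and no reset: what is moved stays moved. The work goes in short steps, Python scripts to look and compute and a tool call to move; the robot and the scene stay as the last step left them, time stands still between calls to the robot, and variables do not carry over. Pictures are saved under pics/ and viewed, at most 10 in all, crops included, and the job is handed in when it is done.

Besides the shell and the picture viewer there is one more tool, called in YAML: its name, and indented under it one key for each argument. step_arm: Moves the arm, as the interface text tells. Its arguments: {"type":"object","properties":{"plan":{"type":"array"}},"required":["plan"]}

```bash
mkdir -p pics
python3 - <<'E'
from cell import env
import cv2
for n in("scene","top"):
    cv2.imwrite(f"pics/{n}0.png",env.read_camera(n)); c=env.get_calibration(n); print(n,c["K"].tolist() if hasattr(c["K"],'tolist') else c["K"],c["D"],c["extrinsics"])
s=env.state();print(s["eef_pos"],s["tcp_rot"],s["t"])
E
```

```text
scene [[529.0617352812097, 0.0, 317.9302059494373], [0.0, 529.0617352812097, 240.06184087962262], [0.0, 0.0, 1.0]] [0.05160374 0.         0.         0.         0.        ] [[ 4.95241142e-01  8.68742350e-01 -4.78965065e-03 -2.26463056e+02]
 [-6.60401395e-01  3.80043528e-01  6.47639494e-01  3.14536580e+02]
 [ 5.64452132e-01 -3.17574631e-01  7.61931850e-01 -1.33955245e+03]
 [ 0.00000000e+00  0.00000000e+00  0.00000000e+00  1.00000000e+00]]
top [[486.0112965007712, 0.0, 314.7765072423085], [0.0, 486.0112965007712, 244.71726235211082], [0.0, 0.0, 1.0]] [-0.08643631  0.          0.          0.          0.        ] [[ 1.83426373e-02 -9.99821477e-01  4.53460174e-03 -4.55358192e+01]
 [ 9.98967239e-01  1.85151520e-02  4.14927011e-02 -5.08123897e+02]
 [-4.15692525e-02  3.76883301e-03  9.99128517e-01 -1.01668917e+03]
 [ 0.00000000e+00  0.00000000e+00  0.00000000e+00  1.00000000e+00]]
[ 245.52374926 -574.50042829  214.10956336] [-3.14056444e+00 -9.98919168e-05  4.03813374e-01] 0.1
```

View pics/scene0.png

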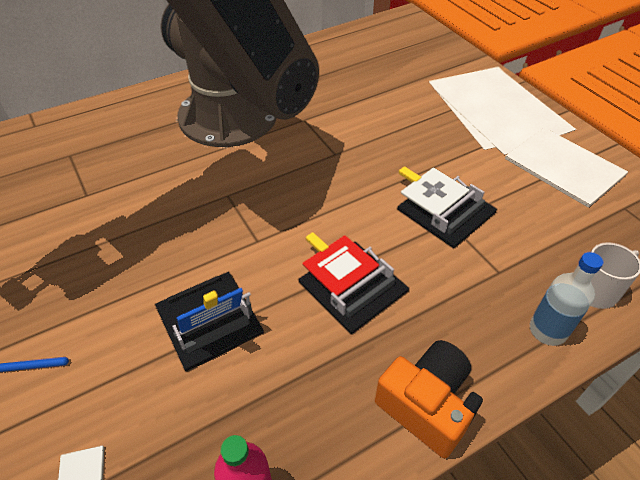

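View pics/top0.png

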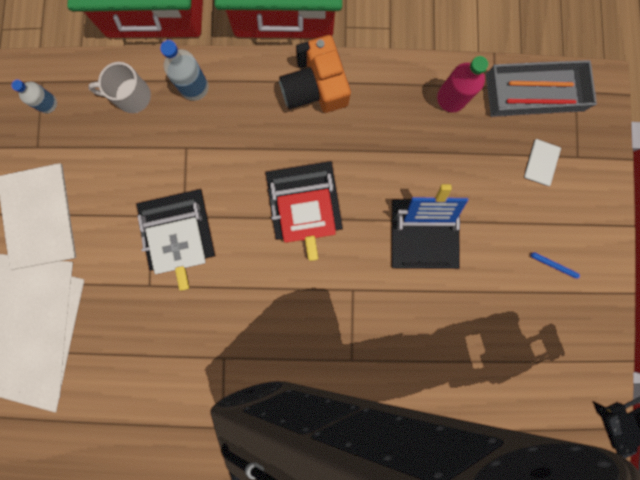

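The scene view shows blue open at about (210,320), red folded at (345,265) and white at (435,190). In the top view the red tab is near (311,248), the blue tab near (445,193), and world +x points up. I'll enlarge both stands next.

```bash
python3 - <<'E'
import cv2,numpy as np
im=cv2.imread("pics/top0.png")
a=im[155:275,255:355];b=im[170:290,380:480]
cv2.imwrite("pics/crop.png",np.hstack([cv2.resize(x,(400,480),interpolation=cv2.INTER_CUBIC) for x in(a,b)]))
E
cat > h.py <<'E'
import numpy as np,cv2
from cell import env
def unproj(n,px,z):
    c=env.get_calibration(n);K=np.array(c["K"]);D=np.array(c["D"]);E=np.array(c["extrinsics"])
    u=cv2.undistortPoints(np.array([[px]],float),K,D)[0,0]
    d=E[:3,:3].T@np.array([u[0],-u[1],-1]);o=-E[:3,:3].T@E[:3,3]
    return o+d*(z-o[2])/d[2]
def proj(n,P):
    c=env.get_calibration(n);K=np.array(c["K"]);D=np.array(c["D"]);E=np.array(c["extrinsics"])
    p=E[:3,:3]@np.array(P,float)+E[:3,3]
    return cv2.projectPoints(np.array([[p[0],-p[1],-p[2]]]),np.zeros(3),np.zeros(3),K,D)[0][0,0]
E
```

```text
(no output)
```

View pics/crop.png

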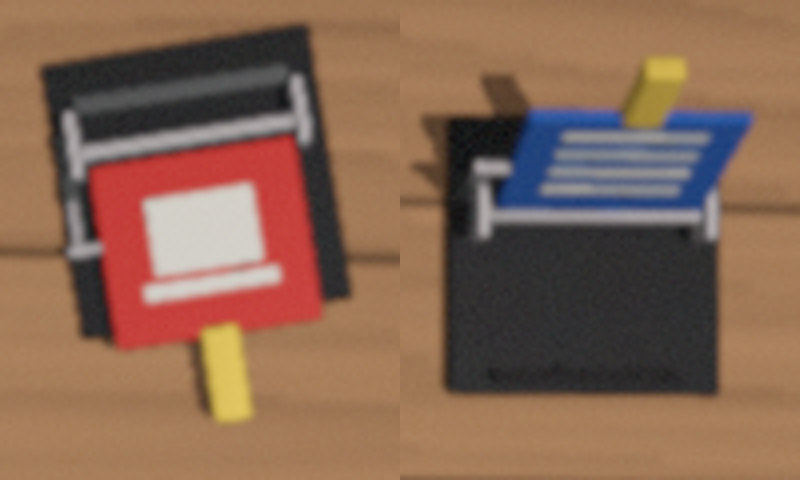

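Run:
```python
from h import *
R=lambda x,y:(255+x/4-.4,155+y/4-.4); B=lambda x,y:(380+(x-400)/4-.4,170+y/4-.4)
t=lambda p,z:unproj("top",p,z)
p=t(R(221,325),38);q=t(R(233,418),38);print("redtab",p,q,np.linalg.norm(p-q))
c=[t(R(*k),36) for k in((90,170),(298,135),(325,315),(118,348))]
print("red board",*c); 
for v in(c[1]-c[0],c[2]-c[3]): print("width dir",np.degrees(np.arctan2(v[1],v[0])),np.linalg.norm(v))
d=(c[0]+c[1]-c[2]-c[3])/2;print("board x dir",np.degrees(np.arctan2(d[1],d[0])))
f=[t(R(*k),8) for k in((42,67),(307,27),(349,297),(83,337))];print("foot",*f,"mid",sum(f)/4)
d=(f[0]+f[1]-f[2]-f[3])/2;print("foot x dir",np.degrees(np.arctan2(d[1],d[0])))
fb=[t(B(*k),8) for k in((447,118),(447,392),(718,392))];print("blue foot",*fb)
d=fb[0]-fb[1];print("blue x dir",np.degrees(np.arctan2(d[1],d[0])),np.linalg.norm(d),fb[1]-fb[2])
print("blue tip",t(B(664,68),172)); print("edge",*[t(B(*k),130) for k in((526,112),(752,115))])
print("blue hinge line",*[t(B(*k),34) for k in((485,215),(712,217))])
```

```text
redtab [525.82183173 -25.57925963  38.        ] [478.08748083 -32.6408042   38.        ] 48.25384613909691
red board [605.11254973  43.80471086  36.        ] [625.38538184 -63.62614408  36.        ] [532.11204957 -79.13165726  36.        ] [513.08314264  27.30737967  36.        ]
width dir -79.31361499194784 109.32692400939817
width dir -79.86388555074971 108.12662891496703
board x dir 9.798649964212558
foot [663.97705737  72.89403423   8.        ] [688.21963419 -68.36424364   8.        ] [543.76944178 -93.03132249   8.        ] [519.88966767  47.6604585    8.        ] mid [603.96395025 -10.21026835   8.        ]
foot x dir 9.811869602990537
blue foot [ 609.49460323 -197.86770281    8.        ] [ 463.41566791 -199.49505279    8.        ] [ 465.81033836 -345.13693495    8.        ]
blue x dir 0.6382606013591807 146.08799955066942 [ -2.39467044 145.64188216   0.        ]
blue tip [ 611.60345957 -269.91450264  172.        ]
edge [ 596.16935755 -215.64991204  130.        ] [ 597.26854594 -323.84639453  130.        ]
blue hinge line [ 555.63379028 -214.02037052   34.        ] [ 557.04259872 -333.49758959   34.        ]
```

step_arm:
  plan:
    - [[490, -120, 0, 22.3, -1], [490, -120, 0, 22.3, -1], [490, -120, 0, 22.3, -1], [490, -120, 0, 22.3, -1], [490, -120, 0, 22.3, -1], [490, -120, 0, 22.3, -1], [490, -120, 0, 22.3, -1], [490, -120, 0, 22.3, -1]]

```text
t: 0.77
eef_pos: [509.5, -376.1, 214.4]
tcp_rot: [-3.141, 0.0, 0.015]
ft_force: [0.2, -1.6, 0.1]
opening: 0.495
grip_force: 0.0
```

Remaining: +141 x, +105 y; tool x ≈ +x, tool y ≈ −y.

step_arm:
  plan:
    - [[140, -104, 0, 0, -1], [140, -104, 0, 0, -1], [140, -104, 0, 0, -1], [140, -104, 0, 0, -1], [140, -104, 0, 0, -1], [140, -104, 0, 0, -1], [140, -104, 0, 0, -1]]

```text
t: 1.35
eef_pos: [646.3, -271.5, 214.0]
tcp_rot: [-3.141, 0.001, 0.016]
ft_force: [-0.5, -0.5, -0.4]
opening: 0.028
grip_force: 0.0
```

step_arm:
  plan:
    - [[5, 0, 35, 0, -1], [5, 0, 68, 0, -1], [5, 0, 68, 0, -1], [-20, 0, 68, 0, -1], [-40, 0, 68, 0, -1], [-60, 0, 68, 0, -1], [-80, 0, 68, 0, -1], [-100, 0, 68, 0, -1]]

```text
t: 2.02
eef_pos: [545.3, -274.4, 148.6]
tcp_rot: [3.14, -0.002, 0.013]
ft_force: [0.5, -0.7, -1.3]
opening: 0.008
grip_force: 0.5
```

step_arm:
  plan:
    - [[-15, 0, 0, 0, -1], [-30, 0, 0, 0, -1], [-45, 0, 0, 0, -1], [-60, 0, 0, 0, -1], [-60, 0, 0, 0, -1], [-60, 0, 0, 0, -1]]

```text
t: 2.52
eef_pos: [486.3, -275.1, 148.2]
tcp_rot: [3.14, -0.001, 0.013]
ft_force: [0.8, -0.8, -0.1]
opening: 0.004
grip_force: 0.0
```

Run:
```python
from h import *
cv2.imwrite("pics/s1.png",env.read_camera("scene"));print(env.state()["eef_pos"],env.state()["ft_force"])
```

```text
[ 486.91278536 -275.03376544  147.95113838] [-0.86398466  0.21011159 -0.56420321]
```

View pics/s1.png

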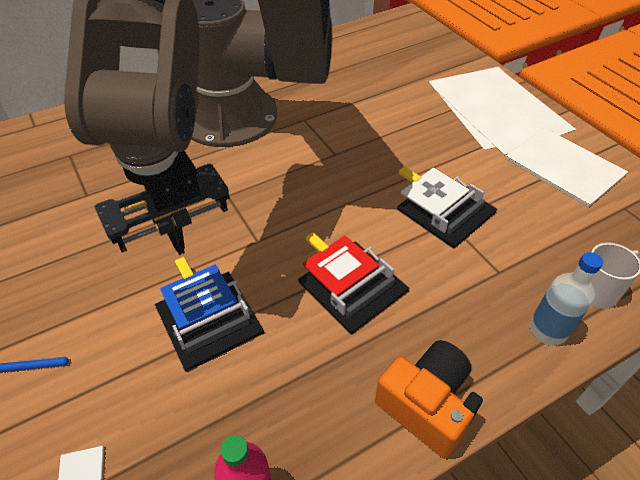

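The picture shows the blue stand folded flat (board at (200,300), tab at (184,268)) with white and red unchanged. Next, the red tab.

step_arm:
  plan:
    - [[10, -244, 0, -9, 0.2], [10, -244, 0, -9, 0.2], [10, -244, 0, -9, 0.2], [10, -244, 0, -9, 0.2], [10, -244, 0, -9, 0.2], [10, -244, 0, -9, 0.2], [10, -244, 0, -9, 0.2], [10, -244, 0, -9, 0.2]]

```text
t: 3.23
eef_pos: [493.9, -28.4, 147.1]
tcp_rot: [3.141, -0.001, 0.175]
ft_force: [-0.2, -0.6, -1.0]
opening: 0.508
grip_force: 0.0
```

step_arm:
  plan:
    - [[0, 0, 30, 0, 0.2], [0, 0, 60, 0, 0.2], [0, 0, 70, 0, 0.2], [0, 0, 70, 0, 0.2]]

```text
t: 3.57
eef_pos: [492.5, -30.8, 74.8]
tcp_rot: [-3.14, 0.004, 0.17]
ft_force: [-0.2, 0.3, -0.3]
opening: 0.604
grip_force: 0.0
```

Run:
```python
from h import *
im=env.read_camera("scene");cv2.imwrite("pics/s2.png",cv2.resize(im[150:350,200:460],(780,600),interpolation=cv2.INTER_CUBIC));s=env.state();print(s["eef_pos"],s["tcp_rot"],s["opening"])
```

```text
[493.19333842 -30.7685907   76.2376024 ] [-3.14101376e+00  1.84106264e-03  1.70457572e-01] 0.6008214118829238
```

View pics/s2.png

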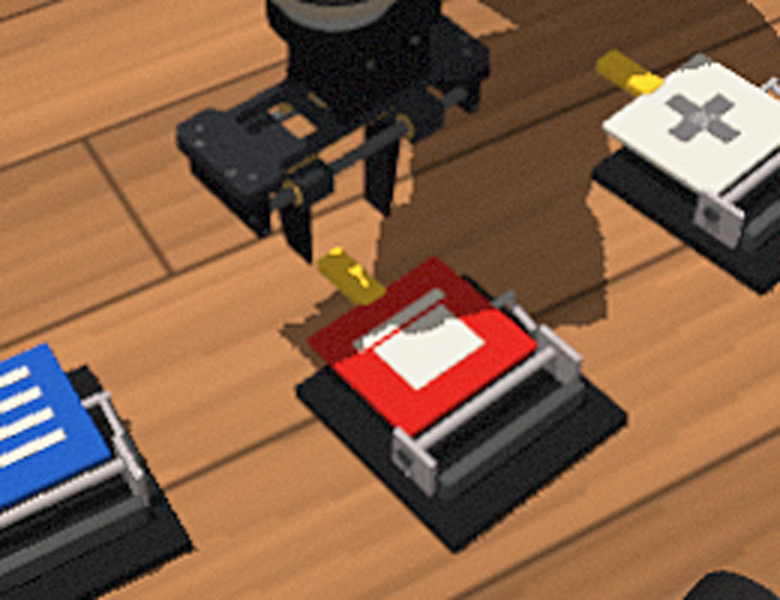

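The open fingers straddle the red tab (crop pixel (350,275)), so I go down 62 and close.

step_arm:
  plan:
    - [[0, 0, 30, 0, 0.2], [0, 0, 62, 0, 0.2], [0, 0, 62, 0, 0.2], [0, 0, 62, 0, -1], [0, 0, 62, 0, -1], [0, 0, 62, 0, -1], [0, 0, 62, 0, -1], [0, 0, 62, 0, -1]]

```text
t: 4.28
eef_pos: [493.7, -30.0, 15.9]
tcp_rot: [3.141, -0.002, 0.172]
ft_force: [-0.0, -0.7, 0.9]
opening: 0.306
grip_force: 0.0
```

step_arm:
  plan:
    - [[0, 0, 0, 0, -1], [0, 0, 0, 0, -1], [0, 0, 0, 0, -1], [0, 0, 0, 0, -1]]

```text
t: 4.62
eef_pos: [493.0, -28.2, 15.4]
tcp_rot: [-3.14, -0.0, 0.171]
ft_force: [2.1, 20.7, 8.6]
opening: 0.205
grip_force: 29.9
```

step_arm:
  plan:
    - [[1, -1, -16, 0, -1], [4, -2, -32, 0, -1], [9, -2, -48, 0, -1], [15, -2, -62, 0, -1], [24, -2, -76, 0, -1], [24, -2, -76, 0, -1]]

```text
t: 5.12
eef_pos: [517.2, -23.4, 92.7]
tcp_rot: [3.141, -0.001, 0.172]
ft_force: [-3.1, -0.5, 1.7]
opening: 0.209
grip_force: 30.0
```

step_arm:
  plan:
    - [[12, 0, -16, 0, -1], [27, 0, -30, 0, -1], [44, 0, -41, 0, -1], [62, 0, -50, 0, -1], [81, 0, -56, 0, -1], [101, 0, -59, 0, -1], [115, 0, -59, 0, -1], [115, 0, -59, 0, -1]]

```text
t: 5.78
eef_pos: [631.6, -3.0, 150.1]
tcp_rot: [-3.141, -0.002, 0.172]
ft_force: [-0.6, 5.1, 10.5]
opening: 0.207
grip_force: 30.0
```

step_arm:
  plan:
    - [[14, 0, 0, 0, -1], [27, 0, 3, 0, -1], [36, 0, 6, 0, -1], [36, 0, 6, 0, -1], [36, 0, 6, 0, 0.3], [36, 0, 6, 0, 0.3], [36, 0, 6, 0, 0.3], [36, 0, 6, 0, 0.3]]

```text
t: 6.45
eef_pos: [664.9, 1.8, 143.3]
tcp_rot: [3.142, 0.001, 0.172]
ft_force: [-0.9, 0.4, 0.0]
opening: 0.433
grip_force: 0.0
```

step_arm:
  plan:
    - [[0, 0, 0, 0, 0.3], [0, 0, 0, 0, 0.3], [0, 0, -30, 0, 0.3], [0, 0, -60, 0, 0.3], [0, 0, -90, 0, 0.3], [-30, 0, -110, 0, 0.3], [-60, 0, -110, 0, 0.3], [-60, 0, -110, 0, 0.3]]

```text
t: 7.12
eef_pos: [602.5, -8.7, 255.2]
tcp_rot: [3.141, -0.0, 0.171]
ft_force: [1.0, -1.3, 0.3]
opening: 0.653
grip_force: 0.0
```

Run:
```python
from h import *
cv2.imwrite("pics/s3.png",env.read_camera("scene"));print(env.state()["eef_pos"],env.state()["ft_force"],env.state()["t"])
```

```text
[604.46020653  -8.57074967 254.79819823] [ 0.17854615 -0.15197453  0.11254464] 7.1667
```

View pics/s3.png

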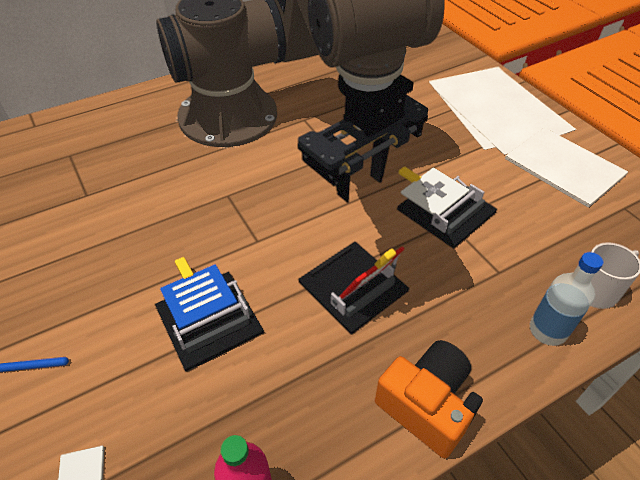

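Red stands open with its tab at about (388,260), and blue and white lie flat. I'll check the red angle and hand in only if it fits.

Run:
```python
from h import *
for th in(1.6,1.75,1.95):
    r=-135*np.cos(th);print(th,proj("scene",[626.5+r*.985,-8+r*.17,32+135*np.sin(th)]))
im=env.read_camera("scene")[235:285,330:420].astype(int)
m=(im[...,2]>130)&(im[...,1]>110)&(im[...,0]<90);y,x=np.nonzero(m);print(x.mean()+330,y.mean()+235,m.sum())
```

```text
1.6 [366.60920078 237.85363172]
1.75 [375.11730444 246.06355333]
1.95 [386.05984344 258.74595692]
361.572934973638 245.40949033391917 569
```

```bash
python3 -c "
from cell import env
print(env.job_done())"
```

```text
the job is handed in; nothing more can be done
None
```

I handed the job in at about 7 s of robot time. In the last picture the red stand is fully open (tab where a 1.95 rad hinge angle puts it), blue and white lie folded flat, and the gripper is clear of everything; `job_done` returned no verdict.

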